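# Charge the scent-bar case: sort, spray, shut and check the catch

### The job

Load the counter's scent-bar case: lay every whole wooden bar inside the open case and put the odd ones (the short snapped piece, the bent piece) in the red dish. Once all are sorted, press the white cap of the fixed spray bottle fully down briefly and let it come back up, then shut the case lid, press it until its catch takes, and give the handle a gentle upward tug to check that the catch holds; if it gives, press the lid down again and tug again. Leave the lid shut, the bars in their places, and the stapler and the cork coasters where they are.

Things in the scene. Friction and masses are not known exactly. Their poses are not given: they have to be found in the camera images.
- whole_1_mid (a point): whole scent bar, mid-brown wood with three dark dimples in a row on top, 80 x 22 x 16 mm, 35 g; the point is its centre (8 mm above its underside), x axis along its 80 mm length, z up as it lies. Goes in the case. Absent in some starts
- whole_2_mid (a point): whole scent bar, mid-brown wood with three dark dimples in a row on top, 80 x 22 x 16 mm, 35 g; the point is its centre (8 mm above its underside), x axis along its 80 mm length, z up as it lies. Goes in the case. Absent in some starts
- whole_3_mid (a point): whole scent bar, mid-brown wood with three dark dimples in a row on top, 80 x 22 x 16 mm, 35 g; the point is its centre (8 mm above its underside), x axis along its 80 mm length, z up as it lies. Goes in the case. Absent in some starts
- short_mid (a point): short, snapped bar of the same brown wood, 52 x 22 x 16 mm plus a 7 mm pale splintered stub at one end, two dimples; the point is the centre of the 52 mm piece (8 mm above its underside), x axis along it. Goes in the red dish. Absent in some starts
- bent_mid (a point): bent bar of the same brown wood, 22 mm wide and 16 mm thick: one straight leg 50 mm long, with a second leg, about 35 mm long, turned off it by 57 degrees to the left of +x at its +x end; the point is the middle of the straight leg (8 mm above its underside), x axis along that leg, towards the bend. Grip it across that leg. Goes in the red dish. Absent in some starts
- case: fixed dark wooden case standing open on the counter; outside 125 mm (x) x 200 mm (y) x 50 mm high, walls and floor 6 mm; origin at the centre of its underside, x axis from its front (towards the robot) to its hinged back, z up. Its sprung steel catch sits in the middle of the front wall. Behind the raised lid stands a fixed counter sign, 230 mm tall
- lid_hinge (a point): middle of the lid's hinge axis, on the case's back upper edge, 62.5 mm behind the case's centre and 50 mm above its underside; the axis runs along the case's y
- lid (a joint): lid angle, rad: 0 = shut, about 1.55 = upright as it starts, 1.62 = stop. Pushed below about 1.1 it falls, but only rests on the catch, ajar at about 0.12. Some 7 to 13 N down on the handle snaps it past the catch. Caught, it rests at 0 with play: a pull lifts it to about 0.04, where the catch holds 15 N or more. Not caught, it lifts freely
- lid_handle (a point): brass post handle on the lid's outer face: round, 26 mm across, 24 mm tall, 85 mm from the hinge axis, mid-way along it; the point is the centre of that grip, 22 mm out from the outer face (its end 12 mm further out). The lid is a dark wooden board, 138 mm from hinge to front edge, 200 mm wide, 8 mm thick, with a brass tongue 19 mm long turned in at the middle of its front edge
- cap (a joint): travel of the spray bottle's cap, m: 0 = up, 0.010 = fully down; spring, 1.5 N to start and 5 N at the bottom, returns by itself
- cap_top (a point): centre of the flat top of the white spray cap, 31 mm across, on the fixed amber bottle (48 mm across, on a steel foot; cap top 214 mm above the counter when up); press straight down. The bottle's nozzle points to the case
- dish: fixed red open dish for rejects, 110 x 110 mm outside, 22 mm high, 4 mm walls; origin at the centre of its underside. A room wall runs along the right end of the counter, at y = -0.50
- stapler: teal desk stapler, 135 mm long, 36 mm wide, 42 mm high, standing beyond the dish; origin under its centre. Leave alone
- coaster_stack: stack of round cork coasters, 70 mm across, 19 mm high, to the left of the case, before a tall fixed drink dispenser whose tap is 170 to 235 mm up; origin under its centre. Leave alone
Mind the look-alikes: they are no part of the job. Leave any blue or turquoise look-alike of the part that bears short_mid alone.

How it is judged:
By the outcome, as a careful person would: the job done as asked, in the order asked, and still so for the second after the job is handed in, with the robot touching nothing.
Of whole_1, whole_2, whole_3 only 2 to 3 are there at a start; the rules pass over those that are not, and their reading is None.
Of short, bent only 1 to 2 are there at a start; the rules pass over those that are not, and their reading is None.
At some moment in a run one of whole_1, whole_2, whole_3, short, bent may be knocked a few centimetres aside while the robot is not near it.
Once in a run the grip may slacken for a moment while it holds something.
It also fails if it takes over 210 s, if anything falls off the work surface, if the arm or the gripper's body presses on something with over 40 N, if the wrist force passes 120 N, or if a joint passes its speed limit or range.

### The arm

A 6-joint arm with a two-finger parallel gripper is mounted at the origin on a cart in front of the work surface, level with it; the furniture and walls round the work are solid. World frame = base frame: x ahead of the robot, y to its left, z up, the work surface at z = 0. Lengths are in mm, angles in rad, forces in N, time in s.
With the tool pointing down it reaches from about 300 to 825 mm from the base axis. Payload 5.4 kg.
Tool frame: the origin (TCP) lies midway between the tips of the shut fingers; the grasp point (between the pads) lies 19 mm behind it; z points along the fingers, y is the direction in which the jaws open and shut (so a half turn about z gives the same grasp; the last joint's range is limited). The gripper opens to 92 mm and grips with 3 to 60 N. Pads are 20 mm wide; open, the fingers measure 128 mm over their backs; the gripper's body (75 mm by 189 mm) begins 69 mm behind the grasp point.
Start: joints at [0.908, 0.158, 1.597, -0, 1.386, -0.21], TCP at [251.561, 517.033, 214.601] pointing down, gripper open.
Joint ranges: [-2.91, 2.91], [-0.94, 2.29], [0.18, 2.7], [-1.29, 4.43], [0.17, 2.64], [-3, 3]. Speed limits (rad/s): [2.57, 2.57, 3.14, 3.14, 3.14, 3.14].

### API

Orientations are given as a unit quaternion [w, x, y, z].
In Python, from station import * gives the robot as it stands.
- The arm moves only by the tool carry_out, never from a script. Its argument "plan" is a list of rows, each an object with "travel": the shift along the world's x, y, z in m, a list of three; "twist": the turn about the world's z in rad; "gripper": the opening in per cent of the stroke, from 0 (shut) to 100 (fully open). In form: [{"travel": [dx, dy, dz], "twist": twist, "gripper": gripper}, ...]. A call has 1 to 8 rows; each row shifts and turns the commanded pose from where the row before left it; what a row does not reach is not made up. A row lasts 1/8 s, in which the tool goes at most 62.5 mm and 10.7 degrees, less where a joint would pass 70% of its speed; a pose out of reach is approached as far as the arm can. A call is refused whole if a number of a shift passes 0.0625 or a number of a turn 0.188, either way. A call with a gripper value outside its range is refused whole. The fingers move at their own pace and stop on an object; the grip force is fixed at half the most. Time passes only in rows, so rows that do not move let the fingers close. It gives the time, the measured TCP pose, the force and the opening at its end, in the units of the state.
- state(): the state, without advancing time (a new reading comes with each control period).
- get_image(name): name is "scene" or "top" or "wrist"; returns a dict with "image" (400x640x3 uint8, red, green, blue), "camera_matrix" (3x3 intrinsics, pixels), "k1" (the pictures are not rectified: a ray, as slopes to the right and down, at radius r is drawn at 1 + k1 r^2 times it, then the intrinsics apply), "R" (3x3) and "t" (3): a world point X has camera coordinates R X + t; the wrist camera has in their place "hand_eye" (4x4, takes a point from camera to tool coordinates, whose origin is the TCP and whose axes are the flange's). Camera axes: x right, y down, z forward; pixel columns grow to the right and rows downward; lengths in mm; the calibration is good to about 2 mm. A picture is of the moment at which its call begins: read the wrist's pose just before it. There is no depth.
- job_done(): hands the job in, once; it reports no verdict.
The state is a dict: "clock": time; "joint_positions": joint angles; "dq": joint speeds; "joint_torque": joint torques, N m; "position": TCP position; "tcp_rot": TCP orientation; "ft_force": force on the tool from outside, world axes, zero at the start; "torque": the same for the moment, N m; "grip_width": opening from 0.0 (shut) to 1.0 (fully open).
Only numpy, scipy, OpenCV 4.12 (cv2) and the standard library are available. Lean on these libraries where they do the work, as an engineer would, in place of code of your own. Each camera call takes 0.05 s, during which the arm holds its last target. There are 200 camera calls.

## Working session

There is one attempt and no reset: what is moved stays moved. The work goes in short steps, Python scripts to look and compute and a tool call to move; the robot and the scene stay as the last step left them, time stands still between calls to the robot, and variables do not carry over. Pictures are saved under pics/ and viewed, about 12 in all and at most 16, crops included, and the job is handed in when it is done.

Besides the shell and the picture viewer there is one more tool, called after "Call:" as a command line: name --argument value ..., lists and objects as JSON in quotes. carry_out: Moves the arm, as the interface text tells. Its arguments: {"type":"object","properties":{"plan":{"type":"array","items":{"type":"object","properties":{"travel":{"type":"array","items":{"type":"number"}},"twist":{"type":"number"},"gripper":{"type":"number"}}}}},"required":["plan"]}

```bash
mkdir -p pics; ls; cat > h.py <<'E'
import numpy as np, cv2
from station import *
def grab(n,f=None):
    d=get_image(n)
    if f: cv2.imwrite('pics/'+f,d['image'][:,:,::-1])
    return d
def cam(d,st=None):
    if 'R' in d: R=np.array(d['R']);t=np.array(d['t']).ravel();return R.T,-R.T@t
    w,x,y,z=st['tcp_rot'];
    from scipy.spatial.transform import Rotation as Ro
    Rt=Ro.from_quat([x,y,z,w]).as_matrix();H=np.array(d['hand_eye'])
    return Rt@H[:3,:3],Rt@H[:3,3]+np.array(st['position'])
def rays(d,px,st=None):
    K=np.array(d['camera_matrix']);k=d['k1'];px=np.atleast_2d(px).astype(float)
    p=cv2.undistortPoints(px.reshape(-1,1,2),K,np.array([k,0,0,0.])).reshape(-1,2)
    Rc,o=cam(d,st);return o,(Rc@np.c_[p,np.ones(len(p))].T).T
def onz(d,px,z,st=None):
    o,r=rays(d,px,st);return o+r*((z-o[2])/r[:,2])[:,None]
def proj(d,X,st=None):
    K=np.array(d['camera_matrix']);Rc,o=cam(d,st);R=Rc.T
    return cv2.projectPoints(np.atleast_2d(X).astype(float),cv2.Rodrigues(R)[0],-R@o,K,np.array([d['k1'],0,0,0.]))[0].reshape(-1,2)
E
python3 - <<'E'
from h import *
s=state();print(s)
for n in('scene','top','wrist'):
    d=grab(n,n+'0.png');print(n,d['k1'],np.array(d['camera_matrix']).round(1).tolist());R,o=cam(d,s);print(R.round(3).tolist(),o.round(1))
E
```

```text
pics
{'clock': 0.0, 'joint_positions': array([ 9.07902850e-01,  1.59066751e-01,  1.59823303e+00,  2.80995496e-05,
        1.38617572e+00, -2.10079658e-01]), 'dq': array([ 0.00137355, -0.00036328,  0.00161077,  0.00074138,  0.00032766,
        0.00069753]), 'joint_torque': array([ 1.70674975e-04, -3.85582316e+01, -3.22102010e+01,  7.01668253e-02,
        3.80761502e-02, -1.12909188e-04]), 'position': array([251.16979233, 516.54958067, 213.60857088]), 'tcp_rot': array([-4.10507861e-04,  2.24480014e-01,  9.74478238e-01, -8.47319453e-04]), 'ft_force': array([ 0.48465363,  0.57840052, -0.5009976 ]), 'torque': array([ 0.02152049, -0.03103633, -0.00828872]), 'grip_width': 0.9972670970418029}
scene -0.03866101061098292 [[491.3, 0.0, 330.3], [0.0, 491.3, 200.4], [0.0, 0.0, 1.0]]
[[-0.592, -0.618, 0.517], [-0.806, 0.455, -0.378], [-0.001, -0.641, -0.768]] [ -35.   344.3 1034.1]
top -0.09749555988993788 [[477.6, 0.0, 323.2], [0.0, 477.6, 200.3], [0.0, 0.0, 1.0]]
[[0.013, -0.996, 0.086], [-1.0, -0.011, 0.028], [-0.027, -0.086, -0.996]] [ 455.8 -128.9 1369. ]
wrist -0.028625689367155045 [[288.6, 0.0, 316.6], [0.0, 288.6, 199.3], [0.0, 0.0, 1.0]]
[[0.438, 0.862, 0.254], [0.899, -0.42, -0.127], [-0.003, 0.284, -0.959]] [179.9 552.9 382.9]
```

View pics/top0.png

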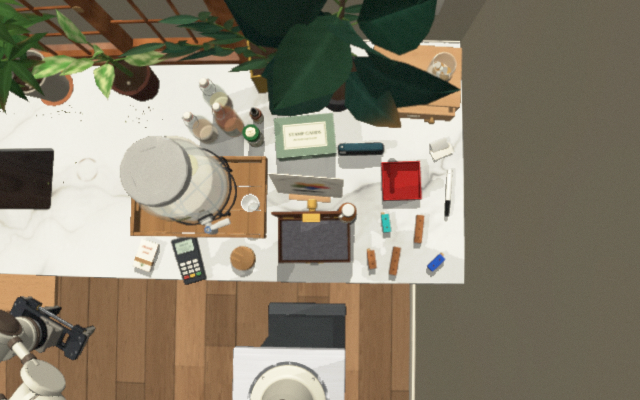

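View pics/scene0.png

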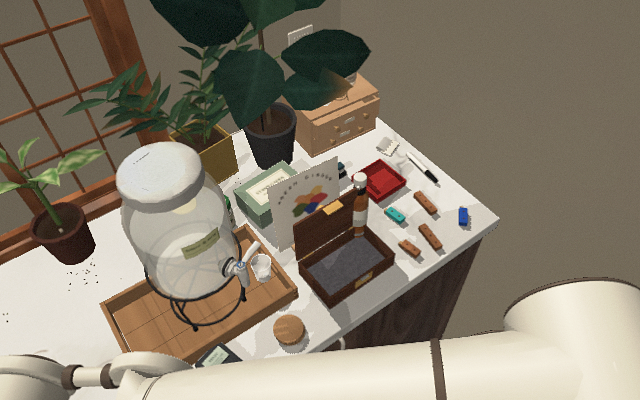

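The top view shows the case at (315,240), the dish at (401,181) and the bottle cap at (348,212). There are whole bars at about (419,229) and (395,262), and the short piece is at (371,260). The turquoise (386,223) and blue (436,263) pieces are look-alikes. Next I measure.

```bash
cat >> h.py <<'E'
def blobs(d,lo,hi,z,box=None,st=None,amin=40):
    hsv=cv2.cvtColor(d['image'],cv2.COLOR_RGB2HSV);m=cv2.inRange(hsv,np.array(lo),np.array(hi))
    if box: b=np.zeros_like(m);b[box[1]:box[3],box[0]:box[2]]=1;m*=b
    m=cv2.morphologyEx(m,cv2.MORPH_CLOSE,np.ones((3,3)))
    out=[]
    for c in cv2.findContours(m,cv2.RETR_EXTERNAL,cv2.CHAIN_APPROX_NONE)[0]:
        if cv2.contourArea(c)<amin: continue
        P=onz(d,c.reshape(-1,2),z,st)[:,:2].astype(np.float32)
        r=cv2.minAreaRect(P);B=cv2.boxPoints(r);e=[B[1]-B[0],B[2]-B[1]];e=max(e,key=np.linalg.norm)
        out.append((np.round(c.reshape(-1,2).mean(0)),np.round(r[0],1),np.round(sorted(r[1])[::-1],1),round(float(np.arctan(e[1]/e[0])) if abs(e[0])>1e-6 else 1.571,3)))
    return out
E
python3 - <<'E'
from h import *
d=grab('top')
print('bars');[print(b) for b in blobs(d,(4,110,60),(16,255,230),16,(350,200,460,285))]
print('dish');[print(b) for b in blobs(d,(170,150,60),(180,255,255),22,(370,150,430,210))+blobs(d,(0,180,60),(4,255,255),22,(370,150,430,210))]
print('case corners z=50',onz(d,[[279,262],[351,262],[279,219],[353,219],[315,262]],50).round(0).tolist())
print('cap',onz(d,[[348,211]],214).round(1))
s=grab('scene')
for n,c in(('scene',s),('top',d)):
  im=c['image'][:,:,::-1]
  x0,y0,x1,y1=(280,150,480,310) if n=='scene' else (265,160,455,285)
  cv2.imwrite(f'pics/{n}z.png',cv2.resize(im[y0:y1,x0:x1],None,fx=4,fy=4,interpolation=cv2.INTER_CUBIC))
E
```

```text
bars
(array([371., 259.]), array([ 408.5, -228.2]), array([51.8, 18.9]), 0.132)
(array([394., 261.]), array([ 404.3, -293.8]), array([76.5, 19.4]), -0.162)
(array([419., 229.]), array([ 495.2, -361.9]), array([76.8, 19.8]), -0.102)
dish
(array([401., 180.]), array([ 631. , -311.2]), array([106.1, 105.9]), 0.043)
case corners z=50 [[397.0, 27.0, 50.0], [400.0, -171.0, 50.0], [516.0, 30.0, 50.0], [518.0, -175.0, 50.0], [399.0, -72.0, 50.0]]
cap [[ 529.8 -157.1  214. ]]
```

View pics/topz.png

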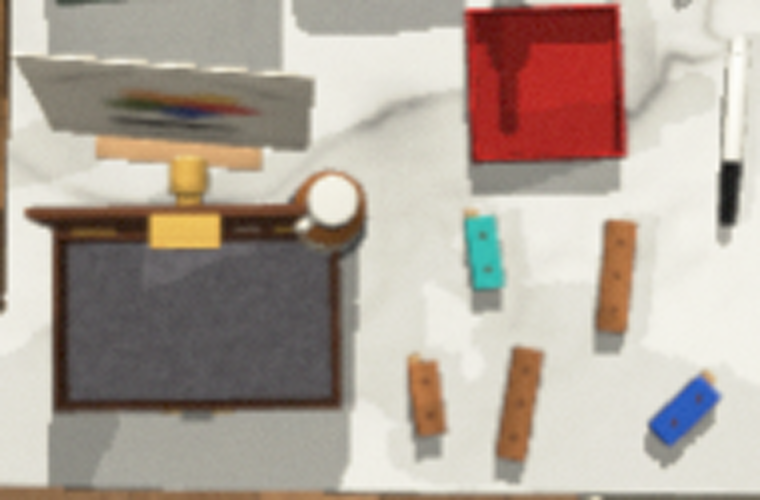

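View pics/scenez.png

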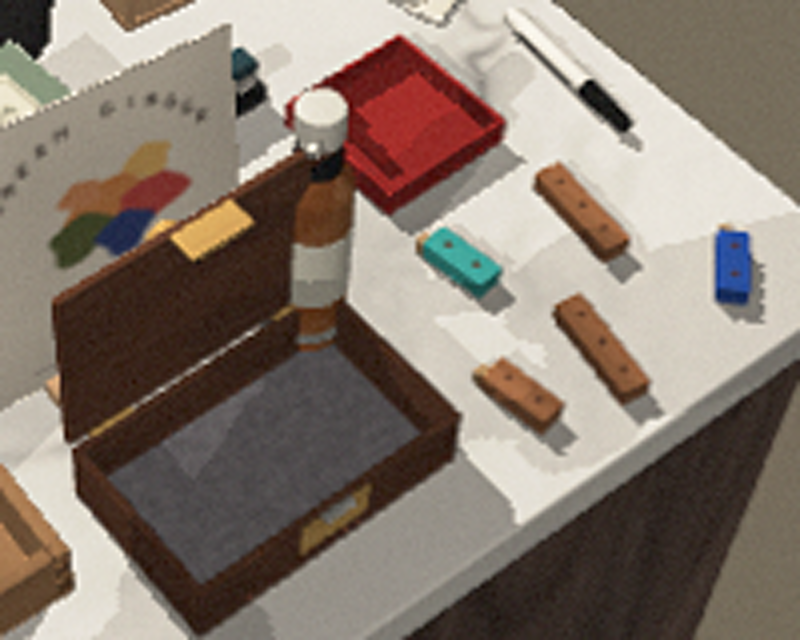

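Call:
carry_out --plan '[{"travel": [0.012, -0.05, 0], "twist": 0.04, "gripper": 100}, {"travel": [0.012, -0.05, 0], "twist": 0.04, "gripper": 100}, {"travel": [0.012, -0.05, 0], "twist": 0.04, "gripper": 100}, {"travel": [0.012, -0.05, 0], "twist": 0.04, "gripper": 100}, {"travel": [0.012, -0.05, 0], "twist": 0.04, "gripper": 60}, {"travel": [0.012, -0.05, 0], "twist": 0.04, "gripper": 60}, {"travel": [0.012, -0.05, 0], "twist": 0.04, "gripper": 60}, {"travel": [0.012, -0.05, 0], "twist": 0.04, "gripper": 60}]'

```text
clock: 1.25
position: [347.7, 115.5, 214.7]
tcp_rot: [0.001, 0.066, 0.998, 0.0]
ft_force: [0.6, -1.0, -0.9]
grip_width: 0.607
```

Call:
carry_out --plan '[{"travel": [0.005, -0.05, 0], "twist": 0.04, "gripper": 60}, {"travel": [0.005, -0.05, 0], "twist": 0.04, "gripper": 60}, {"travel": [0.005, -0.05, 0], "twist": 0.04, "gripper": 60}, {"travel": [0.005, -0.05, 0], "twist": 0.013, "gripper": 60}, {"travel": [0.005, -0.05, 0], "twist": 0, "gripper": 60}, {"travel": [0.005, -0.05, 0], "twist": 0, "gripper": 60}, {"travel": [0.005, -0.05, 0], "twist": 0, "gripper": 60}, {"travel": [0.005, -0.02, 0], "twist": 0, "gripper": 60}]'

```text
clock: 2.25
position: [387.3, -255.4, 214.5]
tcp_rot: [-0.0, 0.001, 1.0, -0.0]
ft_force: [0.5, 1.3, -0.8]
grip_width: 0.598
```

```bash
cat > look.py <<'E'
from h import *
import sys
s=state();d=grab('wrist',sys.argv[1] if len(sys.argv)>1 else None)
from scipy.spatial.transform import Rotation as Ro
w,x,y,z=s['tcp_rot'];Y=Ro.from_quat([x,y,z,w]).as_matrix()[:,1]
print(round(s['clock'],2),s['position'].round(1),'jaw',np.arctan2(Y[1],Y[0]).round(3),'F',s['ft_force'].round(1),'g',round(s['grip_width'],3))
[print(b) for b in blobs(d,(4,110,50),(16,255,230),16,None,s,150) if b[2][0]<110 and b[2][1]>12]
E
python3 look.py w1.png; python3 - <<'E'
from h import *
d=grab('top');[print(b) for b in blobs(d,(4,110,60),(16,255,230),16,(350,200,460,285))]
s=grab('scene');o1,r1=rays(d,[[348,209.5]]);o2,r2=rays(s,[[360.2,176]])
a=np.linalg.lstsq(np.c_[r1[0],-r2[0]],o2-o1,rcond=None)[0];print(o1+a[0]*r1[0],o2+a[1]*r2[0])
E
```

```text
2.25 [ 387.3 -255.4  214.5] jaw 1.568 F [ 0.5  1.3 -0.8] g 0.598
(array([627., 288.]), array([569.8, 211.6]), array([86.3, 55.7]), 0.334)
(array([239., 239.]), array([ 477.3, -361.4]), array([50.1, 20.9]), -0.088)
(array([335., 192.]), array([ 408.4, -231. ]), array([54.3, 19.9]), 0.144)
(array([600., 191.]), array([407.7, 131.7]), array([73.5, 70.3]), 0.938)
(array([286., 190.]), array([ 404.1, -295.9]), array([79. , 20.5]), -0.163)
(array([370., 254.]), array([ 420.5, -226.5]), array([25.3, 19.7]), 0.012)
(array([419., 229.]), array([ 495.2, -361.9]), array([76.8, 19.8]), -0.102)
[ 533.35786904 -157.04585125  215.11592039] [ 533.93899406 -156.42468538  215.13985209]
```

View pics/w1.png

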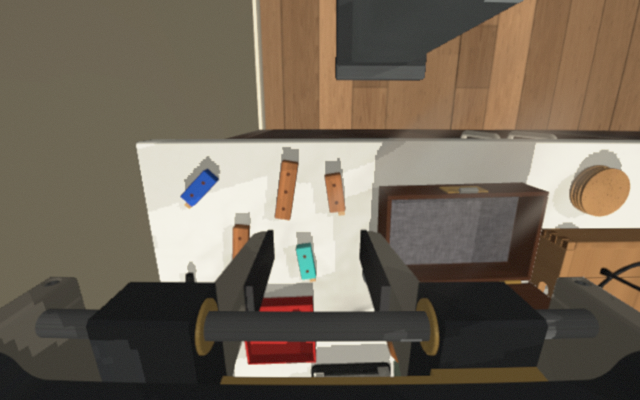

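Call:
carry_out --plan '[{"travel": [0.0165, -0.041, 0], "twist": -0.163, "gripper": 60}, {"travel": [0, 0, -0.05], "twist": 0, "gripper": 60}, {"travel": [0, 0, -0.05], "twist": 0, "gripper": 60}, {"travel": [0, 0, -0.05], "twist": 0, "gripper": 60}, {"travel": [0, 0, -0.03], "twist": 0, "gripper": 60}, {"travel": [0, 0, -0.015], "twist": 0, "gripper": 60}, {"travel": [0, 0, 0], "twist": 0, "gripper": 60}, {"travel": [0, 0, 0], "twist": 0, "gripper": 60}]'

```text
clock: 3.4
position: [405.1, -294.7, 21.2]
tcp_rot: [0.001, 0.081, 0.997, -0.001]
ft_force: [-0.8, -0.4, -0.2]
grip_width: 0.6
```

```bash
python3 look.py w2.png
```

```text
3.4 [ 405.1 -294.7   21.2] jaw 1.408 F [-0.8 -0.4 -0.2] g 0.6
(array([250., 360.]), array([ 494.8, -361.4]), array([34.1, 24.2]), -0.149)
(array([410., 227.]), array([ 408. , -232.1]), array([57.8, 21.8]), 0.151)
(array([314., 235.]), array([ 403.6, -295.7]), array([79.9, 20.7]), -0.163)
(array([559., 244.]), array([ 430.4, -124.2]), array([107.6,  55.8]), -0.748)
```

View pics/w2.png

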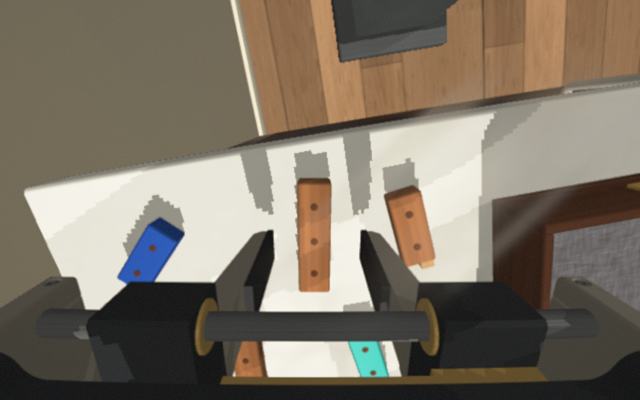

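The bar is centred between the fingers at (314,235), so I'm going down to grip it.

Call:
carry_out --plan '[{"travel": [-0.001, -0.001, -0.008], "twist": 0, "gripper": 60}, {"travel": [0, 0, -0.0065], "twist": 0, "gripper": 60}, {"travel": [0, 0, 0], "twist": 0, "gripper": 0}, {"travel": [0, 0, 0], "twist": 0, "gripper": 0}, {"travel": [0, 0, 0], "twist": 0, "gripper": 0}, {"travel": [0, 0, 0], "twist": 0, "gripper": 0}, {"travel": [0, 0, 0], "twist": 0, "gripper": 0}, {"travel": [0, 0, 0.02], "twist": 0, "gripper": 0}]'

```text
clock: 4.45
position: [401.9, -293.7, 23.9]
tcp_rot: [-0.001, 0.081, 0.997, 0.001]
ft_force: [0.2, 0.5, 0.2]
grip_width: 0.234
```

Call:
carry_out --plan '[{"travel": [0, 0, 0.05], "twist": 0, "gripper": 0}, {"travel": [0, 0, 0.05], "twist": 0, "gripper": 0}, {"travel": [0, 0, 0.03], "twist": 0.05, "gripper": 0}, {"travel": [0, 0.03, 0], "twist": 0.05, "gripper": 0}, {"travel": [0.005, 0.04, 0], "twist": 0.06, "gripper": 0}, {"travel": [0.01, 0.04, 0], "twist": 0, "gripper": 0}, {"travel": [0.01, 0.04, 0], "twist": 0, "gripper": 0}, {"travel": [0, 0, 0], "twist": 0, "gripper": 0}]'

```text
clock: 5.45
position: [428.1, -142.8, 154.9]
tcp_rot: [-0.0, -0.0, 1.0, 0.0]
ft_force: [0.2, 0.4, -1.2]
grip_width: 0.235
```

```bash
python3 look.py w3.png; python3 - <<'E'
from h import *
d=grab('top','top3.png');s=grab('scene','scene3.png');h=get_image
a=d['image'][200:290,265:465,::-1];b=s['image'][150:310,280:480,::-1]
w=cv2.imread('pics/w3.png')
A=cv2.resize(a,(400,180));B=cv2.resize(b,(400,320),interpolation=cv2.INTER_CUBIC);W=cv2.resize(w,(400,250))
cv2.imwrite('pics/m3.png',np.vstack([np.hstack([B,np.vstack([W,np.zeros((70,400,3),np.uint8)])]),np.hstack([A,A*0])]))
E
```

```text
5.45 [ 428.1 -142.8  154.9] jaw 1.572 F [ 0.2  0.4 -1.2] g 0.235
(array([317., 358.]), array([ 664.3, -142.2]), array([105.8,  58.2]), 1.569)
(array([506., 360.]), array([670.9, 115.3]), array([82.3, 73.2]), -1.569)
(array([620., 278.]), array([539.5, 247.1]), array([97.5, 47.6]), 1.096)
(array([132., 241.]), array([ 493.3, -359.4]), array([81.7, 27.5]), -0.098)
(array([430., 168.]), array([403.8, -19.2]), array([50.5, 12.8]), -1.52)
(array([237., 172.]), array([ 410. , -228.1]), array([55.4, 23. ]), 0.151)
(array([564., 175.]), array([408.9, 137.2]), array([67.6, 65.8]), -0.493)
```

View pics/m3.png

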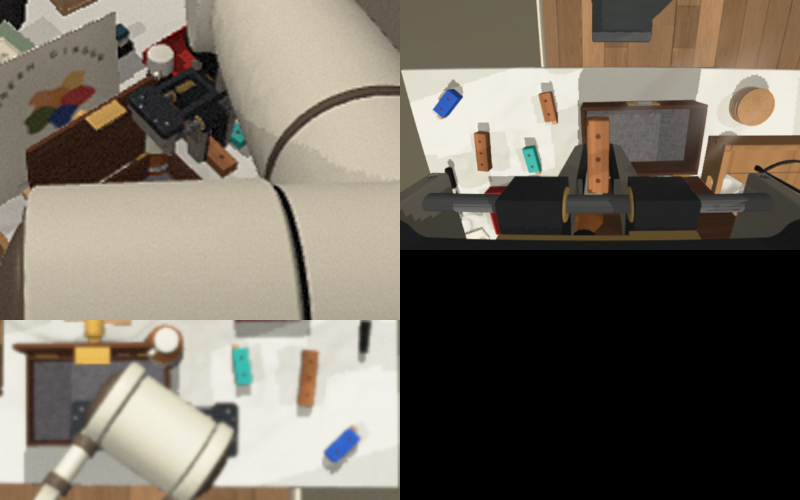

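Call:
carry_out --plan '[{"travel": [0.012, 0.017, 0], "twist": 0, "gripper": 0}, {"travel": [0.012, 0.017, 0], "twist": 0, "gripper": 0}, {"travel": [0, 0, -0.04], "twist": 0, "gripper": 0}, {"travel": [0, 0, -0.04], "twist": 0, "gripper": 0}, {"travel": [0, 0, -0.035], "twist": 0, "gripper": 0}, {"travel": [0, 0, -0.02], "twist": 0, "gripper": 0}, {"travel": [0, 0, -0.007], "twist": 0, "gripper": 0}, {"travel": [0, 0, 0], "twist": 0, "gripper": 0}]'

```text
clock: 6.6
position: [452.1, -111.7, 13.2]
tcp_rot: [-0.0, 0.002, 1.0, -0.0]
ft_force: [1.0, -0.1, -0.2]
grip_width: 0.234
```

```bash
python3 look.py w4.png
```

```text
6.6 [ 452.1 -111.7   13.2] jaw 1.567 F [ 1.  -0.1 -0.2] g 0.234
(array([314., 360.]), array([ 543.2, -111.2]), array([58.1, 31.6]), 1.567)
(array([507., 357.]), array([544.1,  27.3]), array([43.8, 30.7]), 1.549)
(array([273., 224.]), array([ 448.6, -135.7]), array([100.2,  94.6]), -0.004)
(array([432., 173.]), array([404.7, -46.6]), array([40.7, 15.1]), -1.546)
(array([127., 179.]), array([ 409.2, -225. ]), array([53.2, 28.7]), 0.143)
```

View pics/w4.png

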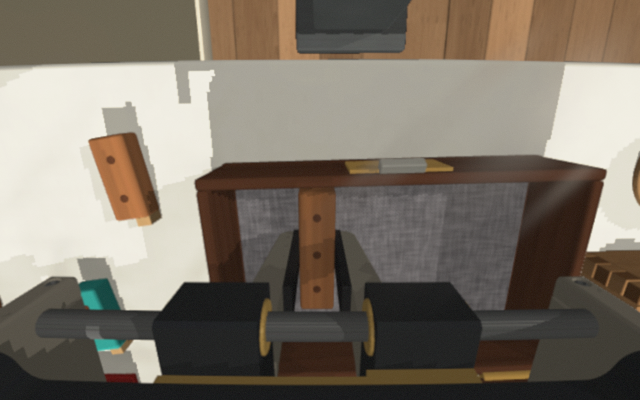

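The bar is in the case, with the front wall at row 170 and the catch at (402,165). I'll release it and raise the tool.

Call:
carry_out --plan '[{"travel": [0, 0, 0], "twist": 0, "gripper": 42}, {"travel": [0, 0, 0], "twist": 0, "gripper": 42}, {"travel": [0, 0, 0], "twist": 0, "gripper": 42}, {"travel": [0, 0, 0.03], "twist": 0, "gripper": 42}, {"travel": [0, 0, 0.06], "twist": 0, "gripper": 42}, {"travel": [0, 0, 0.06], "twist": 0, "gripper": 42}, {"travel": [-0.02, -0.05, 0.05], "twist": 0, "gripper": 60}, {"travel": [-0.02, -0.06, 0], "twist": 0, "gripper": 60}]'

```text
clock: 7.65
position: [417.3, -214.8, 210.5]
tcp_rot: [0.004, -0.0, 1.0, -0.003]
ft_force: [1.3, 0.6, -0.8]
grip_width: 0.598
```

```bash
python3 look.py; python3 - <<'E'
from h import *
d=grab('top');[print(b) for b in blobs(d,(4,110,60),(16,255,230),16,(350,200,460,285))]
d=get_image('wrist')
class S(dict):pass
s=dict(position=np.array([452.1,-111.5,12.8]),tcp_rot=[0,0.0,1,0])
print(onz(d,[[198,183],[604,178],[400,166]],50,s).round(1))
E
```

```text
7.65 [ 417.3 -214.8  210.5] jaw 1.571 F [ 1.3  0.6 -0.8] g 0.598
(array([361., 301.]), array([ 599.1, -149.9]), array([42. , 35.9]), 0.034)
(array([353., 242.]), array([ 507.3, -167.2]), array([83.8, 21.9]), -0.063)
(array([210., 231.]), array([ 493.4, -361.9]), array([80.8, 22.4]), -0.103)
(array([395., 206.]), array([ 456.3, -112. ]), array([79.6, 23.5]), -0.007)
(array([305., 171.]), array([ 410.2, -230.1]), array([55.8, 20.5]), 0.151)
(array([580., 170.]), array([405.2, 131.3]), array([78.2, 66.6]), 1.03)
(array([419., 228.]), array([ 495.2, -362. ]), array([76.8, 20. ]), -0.101)
[[ 403.5 -166.7   50. ]
 [ 401.    27.4   50. ]
 [ 395.5  -72.2   50. ]]
```

Call:
carry_out --plan '[{"travel": [0.03, -0.05, 0], "twist": -0.102, "gripper": 60}, {"travel": [0.03, -0.05, 0], "twist": 0, "gripper": 60}, {"travel": [0.022, -0.041, -0.04], "twist": 0, "gripper": 60}, {"travel": [0, 0, -0.05], "twist": 0, "gripper": 60}, {"travel": [0, 0, -0.05], "twist": 0, "gripper": 60}, {"travel": [0, 0, -0.04], "twist": 0, "gripper": 60}, {"travel": [0, 0, -0.01], "twist": 0, "gripper": 60}, {"travel": [0, 0, 0], "twist": 0, "gripper": 60}]'

```text
clock: 8.8
position: [497.7, -353.0, 15.8]
tcp_rot: [-0.0, 0.052, 0.999, 0.0]
ft_force: [-0.2, 0.1, 1.0]
grip_width: 0.602
```

```bash
python3 look.py w5.png
```

```text
8.8 [ 497.7 -353.    15.8] jaw 1.467 F [-0.2  0.1  1. ] g 0.602
(array([617., 272.]), array([ 541.2, -147.4]), array([49.1, 31.7]), 0.949)
(array([577., 252.]), array([ 524. , -182.2]), array([32.9, 14.3]), -0.448)
(array([297., 236.]), array([ 494.1, -364.2]), array([79.8, 20.6]), -0.098)
(array([511.,  72.]), array([ 409.7, -235.5]), array([50.3, 27.4]), 0.156)
```

Call:
carry_out --plan '[{"travel": [-0.0035, -0.0105, 0], "twist": 0, "gripper": 60}, {"travel": [0, 0, -0.006], "twist": 0, "gripper": 60}, {"travel": [0, 0, -0.005], "twist": 0, "gripper": 60}, {"travel": [0, 0, 0], "twist": 0, "gripper": 0}, {"travel": [0, 0, 0], "twist": 0, "gripper": 0}, {"travel": [0, 0, 0], "twist": 0, "gripper": 0}, {"travel": [0, 0, 0], "twist": 0, "gripper": 0}, {"travel": [0, 0, 0], "twist": 0, "gripper": 0}]'

```text
clock: 9.85
position: [493.9, -364.3, 4.8]
tcp_rot: [0.0, 0.052, 0.999, -0.0]
ft_force: [0.3, 0.8, 1.1]
grip_width: 0.237
```

Call:
carry_out --plan '[{"travel": [0, 0, 0.05], "twist": 0, "gripper": 0}, {"travel": [0, 0, 0.05], "twist": 0, "gripper": 0}, {"travel": [-0.01, 0.03, 0.05], "twist": 0.05, "gripper": 0}, {"travel": [-0.02, 0.04, 0], "twist": 0.052, "gripper": 0}, {"travel": [-0.02, 0.05, 0], "twist": 0, "gripper": 0}, {"travel": [0.0, 0.05, 0], "twist": 0, "gripper": 0}, {"travel": [0.0, 0.05, 0], "twist": 0, "gripper": 0}, {"travel": [0, 0.05, 0], "twist": 0, "gripper": 0}]'

```text
clock: 10.85
position: [443.5, -92.8, 154.8]
tcp_rot: [0.0, 0.002, 1.0, -0.0]
ft_force: [0.7, 0.5, -0.7]
grip_width: 0.233
```

Call:
carry_out --plan '[{"travel": [0, 0.04, 0], "twist": 0, "gripper": 0}, {"travel": [0, 0, 0], "twist": 0, "gripper": 0}]'

```text
clock: 11.1
position: [443.5, -52.2, 154.6]
tcp_rot: [-0.0, -0.001, 1.0, 0.0]
ft_force: [0.1, -0.3, 0.1]
grip_width: 0.237
```

```bash
python3 look.py w6.png
```

```text
11.1 [443.5 -52.2 154.6] jaw 1.572 F [ 0.1 -0.3  0.1] g 0.237
(array([322., 355.]), array([679.4, -48.2]), array([101.8,  58.2]), 1.569)
(array([506., 359.]), array([686.2, 204.9]), array([82.6, 73.2]), 1.567)
(array([387., 276.]), array([551.8,  33.7]), array([27.7, 13.8]), 1.567)
(array([519., 295.]), array([572. , 205.7]), array([81.2, 60.4]), -1.564)
(array([386., 231.]), array([488.6,  20.9]), array([99.6, 37.1]), 0.016)
(array([263., 198.]), array([ 455.4, -111.2]), array([80.2, 22.8]), -0.006)
(array([155., 158.]), array([ 410.5, -225.9]), array([55.1, 26.6]), 0.145)
(array([476., 150.]), array([399.1, 114.8]), array([64.1, 39.6]), -0.381)
```

Call:
carry_out --plan '[{"travel": [0.0095, 0.007, 0], "twist": 0, "gripper": 0}, {"travel": [0, 0, -0.04], "twist": 0, "gripper": 0}, {"travel": [0, 0, -0.04], "twist": 0, "gripper": 0}, {"travel": [0, 0, -0.035], "twist": 0, "gripper": 0}, {"travel": [0, 0, -0.02], "twist": 0, "gripper": 0}, {"travel": [0, 0, -0.007], "twist": 0, "gripper": 0}, {"travel": [0, 0, 0], "twist": 0, "gripper": 0}, {"travel": [0, 0, 0], "twist": 0, "gripper": 42}]'

```text
clock: 12.15
position: [454.4, -47.8, 13.7]
tcp_rot: [0.001, 0.002, 1.0, -0.0]
ft_force: [0.2, -0.7, -0.1]
grip_width: 0.325
```

Call:
carry_out --plan '[{"travel": [0, 0, 0], "twist": 0, "gripper": 42}, {"travel": [0, 0, 0], "twist": 0, "gripper": 42}, {"travel": [0, 0, 0.03], "twist": 0, "gripper": 42}, {"travel": [0, 0, 0.06], "twist": 0, "gripper": 42}, {"travel": [0, 0, 0.06], "twist": 0, "gripper": 42}, {"travel": [-0.01, -0.05, 0.03], "twist": 0, "gripper": 60}, {"travel": [-0.01, -0.05, 0], "twist": 0, "gripper": 60}, {"travel": [-0.01, -0.05, 0], "twist": 0, "gripper": 60}]'

```text
clock: 13.15
position: [423.2, -198.9, 193.7]
tcp_rot: [0.001, 0.001, 1.0, -0.001]
ft_force: [0.6, -0.2, -0.4]
grip_width: 0.599
```

Call:
carry_out --plan '[{"travel": [-0.01, -0.035, 0], "twist": 0, "gripper": 60}, {"travel": [0, 0, 0], "twist": 0, "gripper": 60}]'

```text
clock: 13.4
position: [412.7, -234.1, 192.9]
tcp_rot: [0.0, 0.003, 1.0, -0.0]
ft_force: [0.5, 0.8, 0.3]
grip_width: 0.603
```

```bash
python3 look.py w7.png; python3 - <<'E'
from h import *
d=grab('top');[print(b) for b in blobs(d,(4,110,60),(16,255,230),16,(350,200,460,285))]
E
```

```text
13.4 [ 412.7 -234.1  192.9] jaw 1.564 F [0.5 0.8 0.3] g 0.603
(array([384., 349.]), array([ 674.3, -137.1]), array([35.8, 27.7]), -0.014)
(array([627., 285.]), array([576.5, 202.3]), array([92.4, 53.8]), 0.33)
(array([462., 212.]), array([457. , -48.6]), array([79.9, 25.8]), -0.01)
(array([421., 198.]), array([ 440.2, -110.6]), array([105.5,  66.2]), -0.469)
(array([319., 177.]), array([ 408.7, -230.6]), array([53.2, 20.3]), 0.149)
(array([607., 175.]), array([409.1, 135.7]), array([69.2, 67.3]), -0.507)
```

View pics/w7.png

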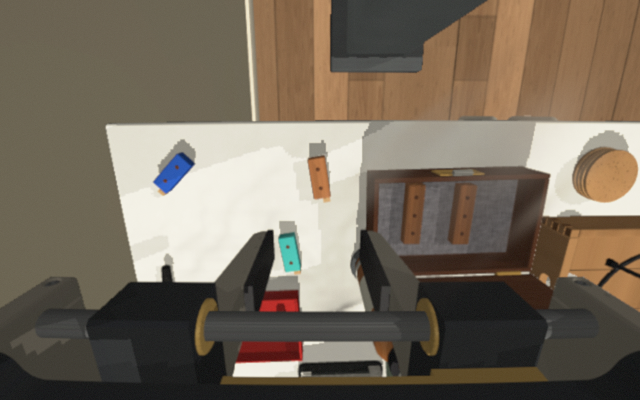

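Both whole bars lie in the case, at (413,212) and (462,212). Next is the short piece at (319,177).

Call:
carry_out --plan '[{"travel": [-0.004, 0.0035, 0], "twist": 0.155, "gripper": 50}, {"travel": [0, 0, -0.05], "twist": 0, "gripper": 50}, {"travel": [0, 0, -0.05], "twist": 0, "gripper": 50}, {"travel": [0, 0, -0.04], "twist": 0, "gripper": 50}, {"travel": [0, 0, -0.03], "twist": 0, "gripper": 50}, {"travel": [0, 0, 0], "twist": 0, "gripper": 50}]'

```text
clock: 14.25
position: [407.9, -225.9, 20.6]
tcp_rot: [-0.002, -0.077, 0.997, 0.002]
ft_force: [0.2, -0.7, 0.3]
grip_width: 0.502
```

```bash
python3 look.py
```

```text
14.25 [ 407.9 -225.9   20.6] jaw 1.725 F [ 0.2 -0.7  0.3] g 0.502
(array([309., 235.]), array([ 406.7, -230.9]), array([53.9, 20.6]), 0.152)
```

Call:
carry_out --plan '[{"travel": [-0.001, -0.004, -0.003], "twist": 0, "gripper": 50}, {"travel": [0, 0, -0.006], "twist": 0, "gripper": 50}, {"travel": [0, 0, -0.005], "twist": 0, "gripper": 50}, {"travel": [0, 0, 0], "twist": 0, "gripper": 0}, {"travel": [0, 0, 0], "twist": 0, "gripper": 0}, {"travel": [0, 0, 0], "twist": 0, "gripper": 0}, {"travel": [0, 0, 0], "twist": 0, "gripper": 0}, {"travel": [0, 0, 0.05], "twist": 0, "gripper": 0}]'

```text
clock: 15.3
position: [405.5, -230.2, 55.8]
tcp_rot: [-0.003, -0.076, 0.997, 0.003]
ft_force: [0.5, -0.4, -0.3]
grip_width: 0.234
```

Call:
carry_out --plan '[{"travel": [0, 0, 0.05], "twist": 0, "gripper": 0}, {"travel": [0.02, -0.04, 0.03], "twist": -0.05, "gripper": 0}, {"travel": [0.04, -0.04, 0], "twist": -0.05, "gripper": 0}, {"travel": [0.04, -0.0, 0], "twist": -0.05, "gripper": 0}, {"travel": [0.04, 0, 0], "twist": 0, "gripper": 0}, {"travel": [0.04, 0, 0], "twist": 0, "gripper": 0}, {"travel": [0.035, 0, 0], "twist": 0, "gripper": 0}, {"travel": [0, 0, 0], "twist": 0, "gripper": 0}]'

```text
clock: 16.3
position: [624.6, -312.2, 137.8]
tcp_rot: [-0.0, -0.002, 1.0, 0.0]
ft_force: [-0.1, 0.0, -0.8]
grip_width: 0.233
```

```bash
python3 look.py w8.png
```

```text
16.3 [ 624.6 -312.2  137.8] jaw 1.575 F [-0.1  0.  -0.8] g 0.233
(array([313., 360.]), array([ 842.7, -311.1]), array([100.1,  56.6]), -1.567)
(array([316., 244.]), array([ 687.5, -313.2]), array([104.6,  43.4]), 0.003)
(array([583., 154.]), array([582.2, -36.1]), array([76.2, 13.7]), 1.497)
(array([534.,  30.]), array([ 469.9, -112.5]), array([52.2, 29.5]), 0.013)
(array([495.,  31.]), array([ 469.5, -148.1]), array([48.9, 13.6]), -0.193)
```

View pics/w8.png

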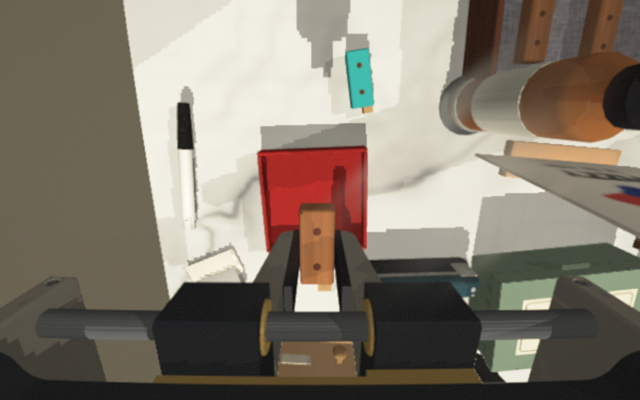

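Call:
carry_out --plan '[{"travel": [0, 0, -0.05], "twist": 0, "gripper": 0}, {"travel": [0, 0, -0.05], "twist": 0, "gripper": 0}, {"travel": [0, 0, -0.02], "twist": 0, "gripper": 0}, {"travel": [0, 0, -0.006], "twist": 0, "gripper": 0}, {"travel": [0, 0, 0], "twist": 0, "gripper": 0}, {"travel": [0, 0, 0], "twist": 0, "gripper": 45}, {"travel": [0, 0, 0], "twist": 0, "gripper": 45}, {"travel": [0, 0, 0], "twist": 0, "gripper": 45}]'

```text
clock: 17.35
position: [623.6, -313.0, 13.2]
tcp_rot: [0.0, -0.001, 1.0, -0.0]
ft_force: [-0.1, 0.3, -1.0]
grip_width: 0.451
```

Call:
carry_out --plan '[{"travel": [0, 0, 0.04], "twist": 0, "gripper": 45}, {"travel": [0, 0, 0.06], "twist": 0, "gripper": 45}, {"travel": [-0.03, 0, 0.06], "twist": 0, "gripper": 0}, {"travel": [-0.06, 0, 0.06], "twist": 0, "gripper": 0}, {"travel": [-0.06, 0, 0.06], "twist": 0, "gripper": 0}, {"travel": [-0.04, 0, 0], "twist": 0, "gripper": 0}, {"travel": [-0.04, 0, 0], "twist": 0, "gripper": 0}, {"travel": [0, 0, 0], "twist": 0, "gripper": 0}]'

```text
clock: 18.35
position: [425.3, -312.8, 257.2]
tcp_rot: [0.0, -0.0, 1.0, -0.0]
ft_force: [1.1, -0.1, 0.8]
grip_width: 0.006
```

```bash
python3 look.py; python3 - <<'E'
from h import *
w=get_image('wrist')
s0=dict(position=np.array([624.6,-312.2,137.8]),tcp_rot=[0,0.0,1,0])
print('base',onz(w,[[462,105]],5,s0).round(0),'sign corner',onz(w,[[478,155]],230,s0).round(0))
d=grab('top','top9.png');s=grab('scene')
A=cv2.resize(d['image'][155:285,265:465,::-1],(800,520),interpolation=cv2.INTER_CUBIC)
cv2.imwrite('pics/m9.png',A)
h=cv2.cvtColor(d['image'],cv2.COLOR_RGB2HSV)
print(blobs(d,(0,0,190),(180,60,255),214,(336,198,362,224)))
E
```

```text
18.35 [ 425.3 -312.8  257.2] jaw 1.571 F [ 1.1 -0.1  0.8] g 0.006
(array([495., 195.]), array([458.5, -47.9]), array([77.1, 27.1]), -0.033)
(array([452., 190.]), array([ 454.7, -112.5]), array([78. , 24.4]), -0.001)
(array([430., 179.]), array([ 439. , -145.6]), array([102.7,  48. ]), -0.564)
(array([616., 159.]), array([407. , 126.2]), array([75.2, 71.9]), -1.309)
base [[ 536. -166.    5.]] sign corner [[ 555. -268.  230.]]
[(array([351., 208.]), array([ 531.1, -158.4]), array([60.6, 60.6]), 0.011)]
```

View pics/m9.png

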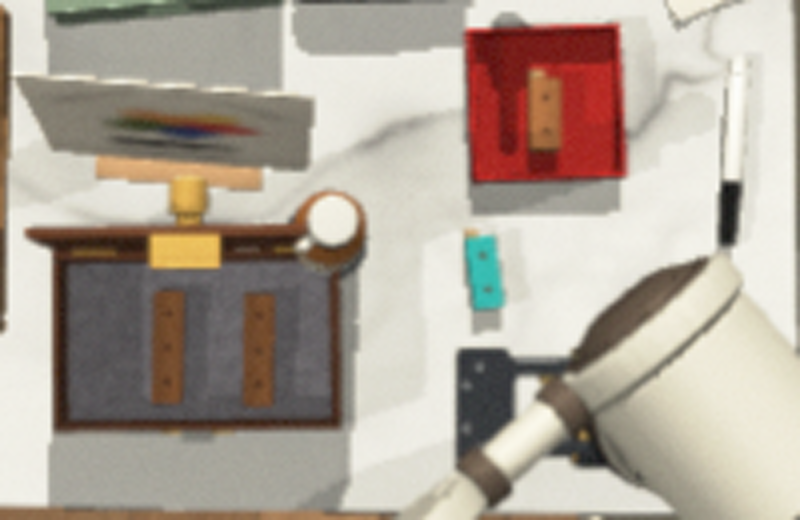

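All three pieces are sorted: the bars in the case at (168,347) and (258,347), and the short piece in the dish at (545,108). Now I move over the cap.

Call:
carry_out --plan '[{"travel": [0.027, 0.039, 0], "twist": 0, "gripper": 0}, {"travel": [0.027, 0.039, 0], "twist": 0, "gripper": 0}, {"travel": [0.027, 0.039, 0], "twist": 0, "gripper": 0}, {"travel": [0.027, 0.039, 0], "twist": 0, "gripper": 0}, {"travel": [0, 0, -0.015], "twist": 0, "gripper": 0}, {"travel": [0, 0, -0.01], "twist": 0, "gripper": 0}, {"travel": [0, 0, 0], "twist": 0, "gripper": 0}]'

```text
clock: 19.42
position: [533.9, -157.3, 230.3]
tcp_rot: [-0.001, -0.001, 1.0, 0.001]
ft_force: [-0.1, -0.1, 0.2]
grip_width: 0.006
```

```bash
python3 look.py w10.png; python3 - <<'E'
from h import *
d=grab('top')
print('lid L top',onz(d,[[271.5,213],[271.5,213]],188).round(0)[0],'lid zoom pts z50',onz(d,[[279,220],[280,262],[350,262]],50).round(0).tolist())
E
```

```text
19.43 [ 533.9 -157.3  230.3] jaw 1.572 F [-0.1 -0.1  0.2] g 0.006
(array([210., 238.]), array([ 627.1, -312.2]), array([64.6, 28.4]), 0.001)
(array([318., 191.]), array([ 553., -156.]), array([95.4, 46.8]), -1.108)
(array([401., 116.]), array([456.2, -47.9]), array([78.2, 23.5]), -0.006)
(array([352., 115.]), array([ 455.9, -111.5]), array([79.1, 21.9]), 0.002)
(array([540.,  73.]), array([400.6, 122.2]), array([71.6, 42.2]), -0.662)
(array([604.,  11.]), array([331.7, 195.2]), array([89.1, 27.6]), -1.529)
(array([274.,   9.]), array([ 334.9, -206.9]), array([85.1, 20.1]), 1.565)
lid L top [524.  32. 188.] lid zoom pts z50 [[513.0, 30.0, 50.0], [397.0, 25.0, 50.0], [400.0, -168.0, 50.0]]
```

View pics/w10.png

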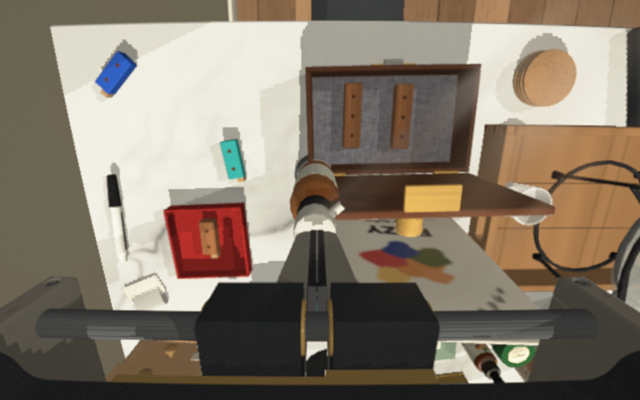

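```bash
python3 - <<'E'
from h import *
s=state();d=grab('wrist');p=s['position']
print('tcp px',proj(d,p,s).round(0),'below',proj(d,[[p[0],p[1],214]],s).round(0))
a=np.linspace(0,2*np.pi,12,False)
c=proj(d,np.c_[p[0]+15.5*np.cos(a),p[1]+15.5*np.sin(a),214+0*a],s).round(0).astype(int)
im=d['image'][:,:,::-1].copy()
for q in c: cv2.circle(im,tuple(int(v) for v in q),1,(0,255,0),-1)
cv2.imwrite('pics/z10.png',cv2.resize(im[150:300,240:400],None,fx=4,fy=4,interpolation=cv2.INTER_NEAREST))
E
```

```text
tcp px [[316. 244.]] below [[316. 233.]]
```

View pics/z10.png

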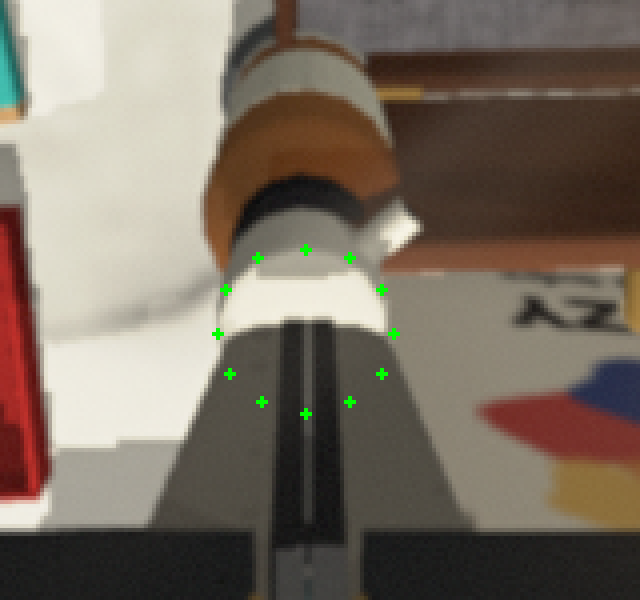

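The green predicted rim sits about 4 mm short of the cap's real near edge (row 272 in the crop, predicted 250). I shift x by +3 mm and press.

Call:
carry_out --plan '[{"travel": [0.003, 0, -0.009], "twist": 0, "gripper": 0}, {"travel": [0, 0, -0.006], "twist": 0, "gripper": 0}, {"travel": [0, 0, -0.003], "twist": 0, "gripper": 0}, {"travel": [0, 0, -0.003], "twist": 0, "gripper": 0}, {"travel": [0, 0, 0], "twist": 0, "gripper": 0}]'

```text
clock: 20.2
position: [537.8, -156.7, 211.0]
tcp_rot: [-0.0, -0.001, 1.0, 0.0]
ft_force: [-1.4, 1.0, 2.1]
grip_width: 0.005
```

Call:
carry_out --plan '[{"travel": [0, 0, -0.003], "twist": 0, "gripper": 0}, {"travel": [0, 0, 0], "twist": 0, "gripper": 0}]'

```text
clock: 20.45
position: [538.1, -156.9, 208.1]
tcp_rot: [0.0, -0.001, 1.0, -0.0]
ft_force: [-1.1, -0.7, 3.5]
grip_width: 0.007
```

Call:
carry_out --plan '[{"travel": [0, 0, -0.002], "twist": 0, "gripper": 0}, {"travel": [0, 0, -0.0015], "twist": 0, "gripper": 0}, {"travel": [0, 0, 0], "twist": 0, "gripper": 0}]'

```text
clock: 20.82
position: [538.1, -156.9, 204.6]
tcp_rot: [0.0, -0.001, 1.0, -0.0]
ft_force: [-0.5, 0.4, 4.8]
grip_width: 0.003
```

Call:
carry_out --plan '[{"travel": [0, 0, -0.0015], "twist": 0, "gripper": 0}, {"travel": [0, 0, 0], "twist": 0, "gripper": 0}]'

```text
clock: 21.08
position: [538.2, -156.9, 204.3]
tcp_rot: [0.0, -0.001, 1.0, -0.0]
ft_force: [-3.6, 1.4, 9.6]
grip_width: 0.006
```

The cap bottomed out: the force rose to 9.6 N at z 204.3. I'm lifting off, and next I measure the sign gap behind the lid.

Call:
carry_out --plan '[{"travel": [0, 0, 0.005], "twist": 0, "gripper": 0}, {"travel": [0, 0, 0.02], "twist": 0, "gripper": 0}, {"travel": [0, 0, 0.04], "twist": 0, "gripper": 0}, {"travel": [-0.03, 0, 0.02], "twist": 0, "gripper": 0}, {"travel": [-0.06, 0, 0], "twist": 0, "gripper": 0}, {"travel": [-0.06, 0, 0], "twist": 0, "gripper": 0}, {"travel": [-0.03, 0, 0], "twist": 0, "gripper": 0}, {"travel": [0, 0, 0], "twist": 0, "gripper": 0}]'

```text
clock: 22.08
position: [357.1, -156.8, 287.5]
tcp_rot: [0.0, -0.0, 1.0, -0.0]
ft_force: [0.0, -0.5, 0.6]
grip_width: 0.007
```

```bash
python3 look.py; python3 - <<'E'
from h import *
d=grab('top');s=grab('scene')
def tri(a,b):
    o1,r1=rays(d,[a]);o2,r2=rays(s,[b]);k=np.linalg.lstsq(np.c_[r1[0],-r2[0]],o2-o1,rcond=None)[0]
    P,Q=o1+k[0]*r1[0],o2+k[1]*r2[0];print((P+Q).round(0)/2,np.linalg.norm(P-Q).round(1))
tri([343,179.5],[337,156]);tri([268.75,173.75],[268,187])
tri([271.5,213],[293.5,225]);  # lid left top
for z in(0,100,188,230): print(z,proj(d,[[570,-70,z],[600,-70,z]]).round(0).tolist())
im=s['image'][:,:,::-1][130:290,250:410];cv2.imwrite('pics/s11.png',cv2.resize(im,None,fx=3.7,fy=3.7,interpolation=cv2.INTER_CUBIC))
E
```

```text
22.07 [ 357.1 -156.8  287.5] jaw 1.571 F [ 0.  -0.5  0.6] g 0.007
(array([315., 203.]), array([ 413.7, -162. ]), array([51. , 25.2]), -0.639)
(array([501., 203.]), array([417.2, 143.6]), array([65. , 41.6]), -0.905)
[ 604.5 -144.   229.5] 0.5
[616.5  35.5 231. ] 0.1
[524.5  32.5 189.5] 0.8
0 [[316.0, 201.0], [316.0, 191.0]]
100 [[314.0, 198.0], [315.0, 187.0]]
188 [[313.0, 195.0], [313.0, 183.0]]
230 [[312.0, 193.0], [312.0, 181.0]]
```

View pics/s11.png

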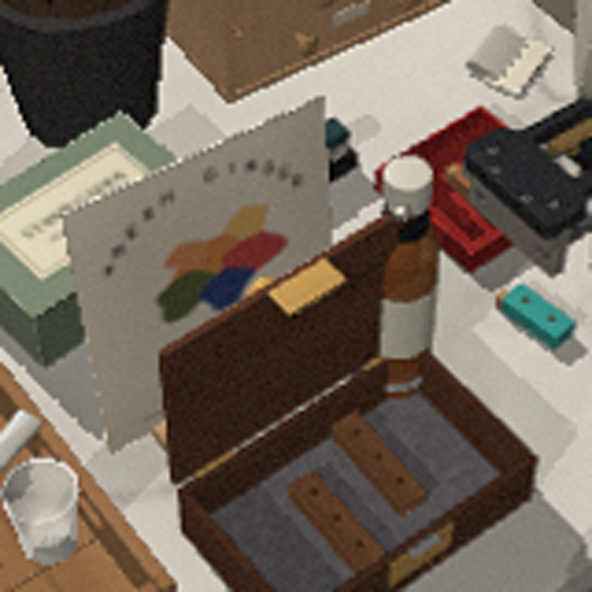

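```bash
python3 - <<'E'
from h import *
s=grab('scene');w=get_image('wrist')
print('bottle base in scene');[print(z,onz(s,[[359.5,236]],z).round(0)) for z in(0,20,50,60)]
for X in([537,-158,0],[537,-158,50],[537,-158,100],[523,-172,50],[523,-172,0],[523,-172,188],[398,-172,50],[398,28,50],[523,28,50]): print(X,((proj(s,X)-[250,130])*3.7).round(0))
E
```

```text
bottle base in scene
0 [[ 520. -155.    0.]]
20 [[ 509. -145.   20.]]
50 [[ 493. -131.   50.]]
60 [[ 487. -126.   60.]]
[537, -158, 0] [[393. 374.]]
[537, -158, 50] [[396. 331.]]
[537, -158, 100] [[399. 284.]]
[523, -172, 50] [[425. 334.]]
[523, -172, 0] [[421. 377.]]
[523, -172, 188] [[436. 199.]]
[398, -172, 50] [[546. 458.]]
[398, 28, 50] [[297. 621.]]
[523, 28, 50] [[181. 481.]]
```

Call:
carry_out --plan '[{"travel": [0.03, 0.025, 0], "twist": 0, "gripper": 0}, {"travel": [0.04, 0.03, 0], "twist": 0, "gripper": 0}, {"travel": [0.045, 0.03, 0], "twist": 0, "gripper": 0}, {"travel": [0.045, 0.03, 0], "twist": 0, "gripper": 0}, {"travel": [0.036, 0.017, 0], "twist": 0, "gripper": 0}, {"travel": [0, 0, -0.04], "twist": 0, "gripper": 0}, {"travel": [0, 0, -0.03], "twist": 0, "gripper": 0}, {"travel": [0, 0, 0], "twist": 0, "gripper": 0}]'

```text
clock: 23.32
position: [552.6, -23.7, 214.5]
tcp_rot: [-0.003, -0.002, 1.0, 0.001]
ft_force: [-0.7, -0.1, 1.0]
grip_width: 0.006
```

```bash
python3 look.py w12.png; python3 -c "
from h import *
s=state();d=get_image('wrist');p=s['position'];print(proj(d,[p,[p[0],p[1],190],[532,p[1],190],[524,p[1],190],[605,p[1],230]],s).round(0))"
```

```text
23.32 [552.6 -23.7 214.5] jaw 1.574 F [-0.7 -0.1  1. ] g 0.006
(array([468., 370.]), array([865.7, 228. ]), array([91.8, 66.7]), 1.546)
(array([257., 256.]), array([ 663.9, -105.9]), array([82. , 30.9]), 1.435)
(array([112., 242.]), array([ 645.3, -310.4]), array([33.5, 24.6]), -1.563)
(array([526., 164.]), array([529.1, 251.7]), array([105.7,  23.8]), 1.404)
(array([405., 120.]), array([481.3,  90.5]), array([44.2, 32.5]), -1.562)
(array([449.,  58.]), array([406.4, 131.9]), array([72.9, 65.7]), -0.838)
[[316. 244.]
 [316. 228.]
 [316. 199.]
 [316. 188.]
 [315. 324.]]
```

View pics/w12.png

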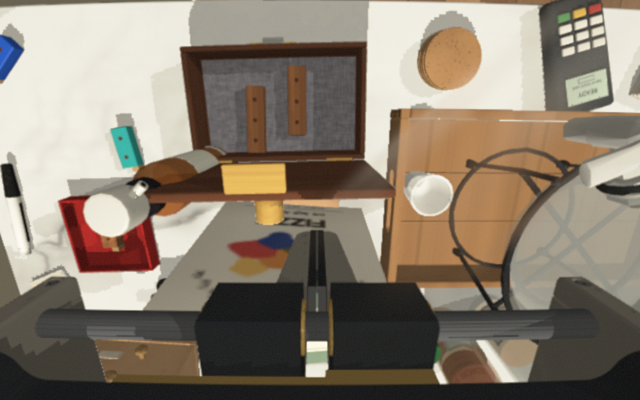

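Bar 1 has been knocked a little towards the back, at (255,120), but it's still in the case. The lid's back edge is at row 198, which matches x≈532. I go down behind the lid and push.

Call:
carry_out --plan '[{"travel": [0, 0, -0.025], "twist": 0, "gripper": 0}, {"travel": [0, 0, -0.018], "twist": 0, "gripper": 0}, {"travel": [-0.008, 0, 0], "twist": 0, "gripper": 0}, {"travel": [-0.008, 0, 0], "twist": 0, "gripper": 0}, {"travel": [-0.01, 0, 0], "twist": 0, "gripper": 0}]'

```text
clock: 24.05
position: [528.0, -25.0, 176.1]
tcp_rot: [0.001, -0.001, 1.0, -0.0]
ft_force: [0.3, 0.6, -0.8]
grip_width: 0.002
```

Call:
carry_out --plan '[{"travel": [-0.01, 0, 0], "twist": 0, "gripper": 0}, {"travel": [-0.01, 0, 0], "twist": 0, "gripper": 0}, {"travel": [-0.01, 0, -0.003], "twist": 0, "gripper": 0}, {"travel": [-0.01, 0, -0.003], "twist": 0, "gripper": 0}]'

```text
clock: 24.55
position: [487.2, -24.8, 168.7]
tcp_rot: [-0.0, -0.001, 1.0, -0.0]
ft_force: [0.4, 0.2, 0.6]
grip_width: 0.001
```

Call:
carry_out --plan '[{"travel": [-0.015, 0, -0.005], "twist": 0, "gripper": 0}, {"travel": [-0.015, 0, -0.005], "twist": 0, "gripper": 0}, {"travel": [-0.015, 0, -0.005], "twist": 0, "gripper": 0}, {"travel": [0, 0, 0.03], "twist": 0, "gripper": 0}, {"travel": [0, 0, 0.03], "twist": 0, "gripper": 0}, {"travel": [0, 0, 0], "twist": 0, "gripper": 0}, {"travel": [0, 0, 0], "twist": 0, "gripper": 0}, {"travel": [0, 0, 0], "twist": 0, "gripper": 0}]'

```text
clock: 25.55
position: [442.0, -24.5, 212.3]
tcp_rot: [-0.001, -0.001, 1.0, 0.0]
ft_force: [-0.9, -0.3, 0.1]
grip_width: 0.003
```

```bash
python3 look.py w13.png; python3 - <<'E'
from h import *
d=grab('top');s=grab('scene')
a=cv2.resize(s['image'][150:310,280,None] if 0 else s['image'][150:310,260:420,::-1],(400,400));b=cv2.imread('pics/w13.png')
cv2.imwrite('pics/m13.png',np.hstack([a,cv2.resize(b,(400,250))[:,:].copy() if 0 else cv2.copyMakeBorder(cv2.resize(b,(400,250)),0,150,0,0,cv2.BORDER_CONSTANT)]))
E
```

```text
25.55 [442.  -24.5 212.3] jaw 1.573 F [-0.9 -0.3  0.1] g 0.003
(array([461., 347.]), array([713.2, 205.3]), array([80.1, 23.7]), 1.552)
(array([125., 296.]), array([ 618.7, -310.7]), array([53.7, 33.9]), 0.014)
(array([183., 289.]), array([ 604.2, -221.4]), array([86.2, 79.4]), 1.389)
(array([269., 269.]), array([573.3, -91.6]), array([34.2, 17. ]), 1.521)
(array([444., 155.]), array([413.8, 140.8]), array([68.1, 50.8]), -0.813)
```

View pics/m13.png

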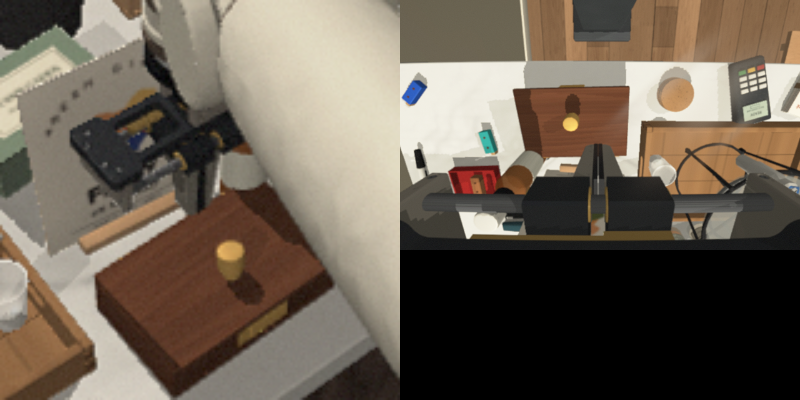

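The lid has fallen and is resting ajar, with the handle at about (170,123) in the right-hand half. I'll locate the handle top.

```bash
python3 - <<'E'
from h import *
s=state();d=get_image('wrist')
[print(b) for b in blobs(d,(17,120,120),(35,255,255),100,(200,150,350,260),s,60)]
t=get_image('top');s2=get_image('scene')
[print('top',b) for b in blobs(t,(17,120,120),(35,255,255),100,(280,215,350,280),None,8)]
E
```

```text
(array([274., 195.]), array([442.2, -67. ]), array([29.9, 25.2]), -0.814)
top (array([315., 246.]), array([444.5, -72.1]), array([18.5,  8. ]), 0.014)
```

Call:
carry_out --plan '[{"travel": [0, -0.023, 0], "twist": 0, "gripper": 0}, {"travel": [-0.001, -0.023, -0.03], "twist": 0, "gripper": 0}, {"travel": [0, 0, -0.04], "twist": 0, "gripper": 0}, {"travel": [0, 0, -0.03], "twist": 0, "gripper": 0}, {"travel": [0, 0, -0.005], "twist": 0, "gripper": 0}, {"travel": [0, 0, -0.004], "twist": 0, "gripper": 0}, {"travel": [0, 0, 0], "twist": 0, "gripper": 0}]'

```text
clock: 26.72
position: [442.8, -71.1, 106.0]
tcp_rot: [0.001, -0.001, 1.0, -0.0]
ft_force: [0.8, -1.6, 0.3]
grip_width: 0.003
```

Call:
carry_out --plan '[{"travel": [0, 0, -0.003], "twist": 0, "gripper": 0}, {"travel": [0, 0, -0.003], "twist": 0, "gripper": 0}, {"travel": [0, 0, 0], "twist": 0, "gripper": 0}]'

```text
clock: 27.1
position: [442.5, -71.3, 99.8]
tcp_rot: [0.001, -0.001, 1.0, -0.001]
ft_force: [-1.0, -1.5, 3.7]
grip_width: 0.004
```

Call:
carry_out --plan '[{"travel": [0, 0, -0.003], "twist": 0, "gripper": 0}, {"travel": [0, 0, -0.003], "twist": 0, "gripper": 0}, {"travel": [0, 0, 0], "twist": 0, "gripper": 0}]'

```text
clock: 27.48
position: [442.0, -70.7, 92.8]
tcp_rot: [0.0, -0.001, 1.0, 0.0]
ft_force: [-0.6, -0.2, 3.6]
grip_width: 0.001
```

Call:
carry_out --plan '[{"travel": [0, 0, -0.002], "twist": 0, "gripper": 0}, {"travel": [0, 0, 0], "twist": 0, "gripper": 0}]'

```text
clock: 27.72
position: [442.1, -70.7, 92.6]
tcp_rot: [-0.0, -0.001, 1.0, 0.0]
ft_force: [-7.0, 2.7, 17.5]
grip_width: 0.004
```

It reached a hard stop at z 92.6 with 17.5 N. Now I grip the handle for the tug.

Call:
carry_out --plan '[{"travel": [0, 0, 0.02], "twist": 0, "gripper": 0}, {"travel": [-0.003, 0, 0.02], "twist": 0, "gripper": 65}, {"travel": [0, 0, 0], "twist": 0, "gripper": 65}, {"travel": [0, 0, 0], "twist": 0, "gripper": 65}, {"travel": [0, 0, 0], "twist": 0, "gripper": 65}, {"travel": [0, 0, -0.03], "twist": 0, "gripper": 65}, {"travel": [0, 0, -0.025], "twist": 0, "gripper": 65}, {"travel": [0, 0, -0.009], "twist": 0, "gripper": 65}]'

```text
clock: 28.72
position: [437.4, -70.1, 64.9]
tcp_rot: [-0.002, -0.001, 1.0, 0.001]
ft_force: [1.0, -0.2, 0.1]
grip_width: 0.649
```

Call:
carry_out --plan '[{"travel": [0, 0, 0], "twist": 0, "gripper": 65}, {"travel": [0, 0, 0], "twist": 0, "gripper": 0}, {"travel": [0, 0, 0], "twist": 0, "gripper": 0}, {"travel": [0, 0, 0], "twist": 0, "gripper": 0}, {"travel": [0, 0, 0], "twist": 0, "gripper": 0}]'

```text
clock: 29.35
position: [439.2, -69.7, 67.3]
tcp_rot: [0.0, -0.001, 1.0, 0.001]
ft_force: [-0.0, 5.6, 2.2]
grip_width: 0.277
```

Call:
carry_out --plan '[{"travel": [0, 0, 0.002], "twist": 0, "gripper": 0}, {"travel": [0, 0, 0.0015], "twist": 0, "gripper": 0}, {"travel": [0, 0, 0], "twist": 0, "gripper": 0}]'

```text
clock: 29.72
position: [440.0, -69.6, 70.2]
tcp_rot: [0.002, -0.001, 1.0, 0.001]
ft_force: [7.8, 5.4, -7.1]
grip_width: 0.273
```

Call:
carry_out --plan '[{"travel": [0, 0, 0.0007], "twist": 0, "gripper": 0}, {"travel": [0, 0, 0], "twist": 0, "gripper": 0}]'

```text
clock: 29.98
position: [440.1, -69.6, 70.6]
tcp_rot: [0.002, -0.001, 1.0, 0.001]
ft_force: [8.0, 4.5, -8.3]
grip_width: 0.273
```

Call:
carry_out --plan '[{"travel": [0, 0, 0.001], "twist": 0, "gripper": 0}, {"travel": [0, 0, 0], "twist": 0, "gripper": 0}]'

```text
clock: 30.22
position: [440.0, -69.6, 70.8]
tcp_rot: [0.002, -0.001, 1.0, 0.001]
ft_force: [12.0, 4.1, -16.9]
grip_width: 0.272
```

The catch holds: the force went from 8 to 17 N while the height stayed at 70.8. I'm easing off and releasing.

Call:
carry_out --plan '[{"travel": [0, 0, -0.002], "twist": 0, "gripper": 0}, {"travel": [-0.001, 0, -0.0025], "twist": 0, "gripper": 0}, {"travel": [0, 0, 0], "twist": 0, "gripper": 0}]'

```text
clock: 30.6
position: [439.1, -69.7, 67.8]
tcp_rot: [0.001, -0.001, 1.0, 0.001]
ft_force: [4.1, 5.3, -1.3]
grip_width: 0.274
```

Call:
carry_out --plan '[{"travel": [0, 0, 0], "twist": 0, "gripper": 65}, {"travel": [0, 0, 0], "twist": 0, "gripper": 65}, {"travel": [0, 0, 0], "twist": 0, "gripper": 65}, {"travel": [0, 0, 0], "twist": 0, "gripper": 65}, {"travel": [0, 0, 0.04], "twist": 0, "gripper": 65}, {"travel": [0, 0, 0.06], "twist": 0, "gripper": 65}, {"travel": [-0.02, -0.05, 0.06], "twist": 0, "gripper": 65}, {"travel": [-0.03, -0.06, 0.03], "twist": 0, "gripper": 65}]'

```text
clock: 31.6
position: [397.6, -161.7, 242.8]
tcp_rot: [0.002, -0.003, 1.0, -0.002]
ft_force: [1.1, -0.5, -1.1]
grip_width: 0.649
```

Call:
carry_out --plan '[{"travel": [-0.02, -0.06, 0], "twist": 0, "gripper": 65}, {"travel": [0, -0.06, 0], "twist": 0, "gripper": 65}, {"travel": [0, 0, 0], "twist": 0, "gripper": 65}]'

```text
clock: 31.98
position: [376.2, -283.0, 239.4]
tcp_rot: [-0.0, 0.001, 1.0, -0.0]
ft_force: [-0.4, 1.7, 0.3]
grip_width: 0.649
```

```bash
python3 look.py; python3 - <<'E'
from h import *
d=grab('top');s=grab('scene');w=grab('wrist')
a=cv2.resize(s['image'][140:330,260:450,::-1],(400,400));b=cv2.resize(d['image'][150:300,240:460,::-1],(400,273));c=cv2.resize(w['image'][:,:,::-1],(400,250))
cv2.imwrite('pics/m14.png',np.hstack([cv2.copyMakeBorder(a,0,123,0,0,cv2.BORDER_CONSTANT),np.vstack([b,c])]))
print('dish',blobs(d,(4,110,60),(16,255,230),14,(385,162,420,200)))
E
```

```text
31.98 [ 376.2 -283.   239.4] jaw 1.568 F [-0.4  1.7  0.3] g 0.649
(array([600., 193.]), array([405.8, 128.4]), array([82.8, 64.7]), 1.335)
dish [(array([401., 182.]), array([ 625.8, -311.1]), array([60.5, 25.7]), -0.001)]
```

```bash
python3 - <<'E'
from h import *
t=get_image('top')
[print('handle',b) for b in blobs(t,(17,120,120),(35,255,255),92,(280,215,350,280),None,8)]
print(job_done())
E
```

```text
handle (array([313., 248.]), array([439. , -67.8]), array([26.7, 23.9]), -1.556)
the job is handed in; nothing more can be done
None
```

The job is done and handed in at about 32 s on the robot's clock. This start had two whole bars and the short piece; I saw no third whole bar and no bent piece.

- **Sorting:** Both whole bars are in the case and the short piece is in the red dish. One bar was later knocked slightly towards the back of the case. The last view before I shut the lid showed both bars still inside.
- **Spray cap:** I pressed it about 10 mm, until the force jumped from 4.8 to 9.6 N at the stop, and then lifted off. I did not measure it coming back up afterwards.
- **Lid:** I pushed it over and pressed the handle to a hard stop at 17.5 N. I then gripped the handle and pulled up. It rose about 3.5 mm, the play you gave, and held at 17 N with the height unchanged, so the catch is holding.
- **Last checks:**
  - The top camera put the handle at x = 439, against about 438 expected for a shut lid, and the short piece in the dish.
  - The robot was clear of everything.
  - My last picture was refused because the viewing limit was reached, so the final check was by numbers only. I did not check the stapler, coasters or look-alikes again at the end, but the arm never worked on them.
- **One disagreement:** My measurements put the bottle about 10 mm into the case's back right corner, which cannot be right. It did not affect any step.

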